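Unpin the scraper holder and put the dough scraper away

TASK

Put the dough scraper away in the green holder. First draw the red-tabbed keeper pin that bars the slot out of its slanted bore and park it in the open side notch of the holder, its collar resting on the notch; then take the scraper from the white draining stand and slide it edgewise, handle up, all the way down into the holder's slot. Let go of both, and leave the stamp block, jar, bowl and mug where they stand.

Things in the scene. Friction and masses are not known exactly. Their poses are not given: they have to be found in the camera images.
- holder: Fixed green holder, 125 x 210 mm (x, y). Origin on the table under the slot's middle; z up, -x is the front, towards the robot. The slot runs along y at x = 0: 11 mm gap, 124 mm clear length, cheeks to z = 90, floor at z = 12. The cheeks have a 26 mm gap in the middle, where the pin crosses. Bore in front of the middle, notch at the +y side. Apart from the pin nothing rises above z = 110 mm
- bore: Steel block on the holder, 31 mm square, 36 mm long, with a 17 mm square through bore. Origin: centre of its upper mouth (holder x = -38, y = 0, z = 97.8 mm). Its z axis runs out of the bore, up and towards the holder's front, 30 degrees from vertical; its y is the holder's y
- notch: Steel side notch on the holder, axes parallel to the bore's. U channel 36 mm long, open above, below and to +y: 20 mm wide in x, from y = -11 (inner wall) to y = +17 mm (open mouth), walls 7 mm. Origin: in the plane of the upper rim, where the middle of the collar's underside should rest (holder x = -38, y = 95, z = 97.8 mm)
- pin: Loose pin, 200 g. Origin: centre of the collar's underside; z towards the tab. Shank 14 mm square down to z = -88; collar 30 mm square, z = 0 to 5; red flat tab z = 5 to 53 mm, 12 mm thick in x, 44 wide in y: pinch across x. It starts fully in the bore, axes as the bore's, held by its weight alone, its lower end barring the slot; it comes free after 88 mm along the bore's axis
- stand: Fixed white plastic draining stand, 100 x 150 mm base 10 mm thick, with an upright 7 mm wide slot along its y, walls to z = 55 mm. Stands at the left or right of the robot. Origin under its centre, z up
- scraper: Loose, 300 g: steel blade 4 mm thick (x), 112 wide (y), 115 tall; wooden handle along the top edge, 24 mm thick (x), 116 long (y), z = 115 to 145 mm. Origin: middle of the blade's lower edge; z up to the handle. Starts upright in the draining stand, lower edge at height 10 mm. Either face may look forward in the holder
- stamp_block: Bystander, loose: carved dark wooden stamp block, 110 x 150 x 32 mm, lying flat. Origin: centre of its underside
- salsa_jar: Bystander, loose: amber glass jar with red cap, 72 mm across, 110 mm tall. Origin: centre of its underside
- salt_bowl: Bystander, loose: blue ceramic bowl, 110 mm across, 50 mm tall. Origin: centre of its underside
- mug: Bystander, loose: white mug, 80 mm across, 90 mm tall, handle on its +y side. Origin: centre of its underside
Things that resemble listed ones, but are neither listed nor needed, are in the scene too. Of the things like the pin, leave any that is black or turquoise; of the rest the smaller one is meant.

How it is judged (in metres and radians):
On the way, in this order (a step that is already met when the one before it is completed fails the run):
1. the pin is drawn clear of the bore ((z of pin in the frame of bore above 0.088 m or horizontal distance between pin and bore above 0.06 m)), for 0.05 s.
2. the pin is parked in the side notch, collar on the rim (z of pin in the frame of notch between -0.004 and 0.005 m and distance between pin and notch below 0.012 m and angle between the z axis of pin and the z axis of notch, either way round below 0.17 rad and linear speed of pin below 0.02 m/s), for 0.2 s.
3. the scraper is fully home in the holder slot (z of scraper in the frame of holder between 0.007 and 0.017 m and x of scraper in the frame of holder between -0.007 and 0.007 m and y of scraper in the frame of holder between -0.012 and 0.012 m and angle between scraper's own z axis and vertical below 0.15 rad), for 0.2 s.
At the end, for the whole second after the job is handed in: Pin in the side notch: collar within 5 mm of the rim plane and 12 mm of the notch origin, slant within 10 degrees. Scraper home in the holder slot: edge within 5 mm of the floor, centred within 12 mm, upright within 8 degrees. Both at rest; bystanders within 40 mm of their places (all of step 2 and all of step 3 and linear speed of scraper below 0.02 m/s); the robot touches nothing.
It fails at once if a bystander (stamp block) is pushed away from its place (over 40 mm) (distance of stamp_block from where it was at the start of the episode above 0.04 m).
It fails at once if a bystander (salsa jar) is pushed away from its place (over 40 mm) (distance of salsa_jar from where it was at the start of the episode above 0.04 m).
It fails at once if a bystander (salt bowl) is pushed away from its place (over 40 mm) (distance of salt_bowl from where it was at the start of the episode above 0.04 m).
It fails at once if a bystander (mug) is pushed away from its place (over 40 mm) (distance of mug from where it was at the start of the episode above 0.04 m).
It also fails if it takes over 56 s, if anything falls off the work surface, if the arm or the gripper's body presses on something with over 40 N, if the wrist force passes 120 N, or if a joint passes its speed limit or range.

ROBOT

A 7-joint arm with a two-finger parallel gripper is mounted at the origin on the work surface. World frame = base frame: x ahead of the robot, y to its left, z up, the work surface at z = 0. Lengths are in m, angles in degrees, forces in N, time in s.
With the tool pointing down it reaches from about 0.425 to 0.875 m from the base axis. Payload 4.7 kg.
Tool frame: the origin (TCP) lies at the very end of the fingers, on their centre line; the grasp point (between the pads) lies env.grip_point_offset behind it (env.grip_point_offset is the distance from the TCP to the grasp point, in m); z points along the fingers, y is the direction in which the jaws open and shut (so a half turn about z gives the same grasp; the last joint's range is limited). The gripper opens to 87 mm and grips with 3 to 60 N. Pads are 19 mm wide; open, the fingers measure 117 mm over their backs; the gripper's body (75 mm by 190 mm) begins 51 mm behind the grasp point.
Start: joints at [-63.306, 18.392, -4.016, 83.108, 1.295, 78.541, -3.26], TCP at [0.284, 0.585, 0.223] pointing down, gripper open.
Joint ranges: [-163.93, 163.93], [-17.29, 119.83], [-79.2, 71.16], [3.27, 140.29], [-89.18, 269.18], [5.43, 117.66], [-154.24, 154.24]. Speed limits (degrees/s): [147.25, 147.25, 180, 180, 180, 180, 180].

INTERFACE

Orientations are given as [roll, pitch, yaw] about the fixed x, y, z axes, in that order (R = Rz(yaw) Ry(pitch) Rx(roll)).
In Python, from cell import env gives the robot as it stands.
- The arm moves only by the tool send_rows, never from a script. Its argument "plan" is a list of rows, each a list of 7 numbers: the finger opening in mm, from 0 to 87, then the shift along the tool's x, y, z in mm, then the turn, a rotation vector about the tool's x, y, z in rad. A call has 1 to 12 rows; each row shifts and turns the commanded pose from where the row before left it, along the tool's axes as they then stand; what a row does not reach is not made up. A row lasts 1/10 s, in which the tool goes at most 50 mm and 8.59 degrees, less where a joint would pass 70% of its speed; a pose out of reach is approached as far as the arm can. A call is refused whole if a number of a shift passes 50 or a number of a turn 0.15, either way. A call with a gripper value outside its range is refused whole. The fingers move at their own pace and stop on an object; "grip_force" is the grip in N (left out, the last holds). Time passes only in rows, so rows that do not move let the fingers close. It gives the time, the measured TCP pose, the force and the opening at its end, in the units of the state.
- env.get_obs(): the state, without advancing time (a new reading comes with each control period).
- env.read_camera(name): name is "scene" or "top" or "wrist"; returns the picture (480x640x3 uint8, red, green, blue); there is no depth.
- env.get_calibration(name): a dict with "fx", "fy", "cx", "cy" (pixels), "extrinsics" (4x4, takes a point from camera to world coordinates). Camera axes: x right, y down, z forward; pixel columns grow to the right and rows downward; lengths in m; the calibration is good to about 2 mm. A picture is of the moment at which its call begins: read the wrist's pose just before it. get_calibration takes no time and is no camera call; for the wrist camera it gives the pose at the moment of the call.
- env.sign_off(): hands the job in, once; it reports no verdict.
Trained networks look in the newest picture that a camera, given by its name, has taken for a name from the list of things; names that differ only in an ending like _2 or _b are one class to them, and where a whole thing is asked for, a point or a joint stands for the part that bears it (a point fixed in the world has none). Each returns a list of dicts, best first, with "confidence" (0 to 1); they miss things now and then, are a little off and sometimes report something else, mostly with a low value. They report only what shows in the picture. A call takes as long as a camera call. They do not tell look-alikes from the thing itself.
- env.regions_of(camera, query): "region" (480x640 bool, what is visible of it) and "rect" ([left, top, right, bottom] in pixels, round what is visible of it).
The state is a dict: "time_s": time; "qpos": joint angles; "joint_velocities": joint speeds; "effort": joint torques, N m; "tool_pos": TCP position; "tool_rot": TCP orientation; "force": force on the tool from outside, world axes, zero at the start; "wrist_torque": the same for the moment, N m; "grip_width": finger opening in m.
Only numpy, scipy, OpenCV 4.12 (cv2) and the standard library are available. Lean on these libraries where they do the work, as an engineer would, in place of code of your own. Each camera call takes 0.05 s, during which the arm holds its last target. There are 200 camera calls.

## Working session

There is one attempt and no reset: what is moved stays moved. The work goes in short steps, Python scripts to look and compute and a tool call to move; the robot and the scene stay as the last step left them, time stands still between calls to the robot, and variables do not carry over. Pictures are saved under pics/ and viewed, about 8 in all and at most 12, crops included, and the job is handed in when it is done.

Besides the shell and the picture viewer there is one more tool, called after ">>>" in YAML: its name, and indented under it one key for each argument. send_rows: Moves the arm, as the interface text tells. Its arguments: {"type":"object","properties":{"plan":{"type":"array"},"grip_force":{"type":"number"}},"required":["plan"]}

```bash
mkdir -p pics; ls; python3 - <<'E'
from cell import env
import cv2,numpy as np
np.set_printoptions(precision=4,suppress=True)
print(env.get_obs(), env.grip_point_offset)
for c in ["scene","top"]:
    im=env.read_camera(c); cv2.imwrite(f"pics/{c}0.png",im[:,:,::-1]); np.save(f"pics/{c}0.npy",im)
    k=env.get_calibration(c); print(c,k)
    for q in ["holder","bore","notch","pin","stand","scraper"]+(["stamp_block","salsa_jar","salt_bowl","mug"] if c=="top" else []):
        print(c,q,[(round(d["confidence"],2),[int(v) for v in d["rect"]]) for d in env.regions_of(c,q)])
E
```

```text
pics
{'time_s': 0.0, 'qpos': array([-63.3071,  18.4388,  -4.0162,  83.1751,   1.2967,  78.5404,
        -3.261 ]), 'joint_velocities': array([-0.0015, -0.0133, -0.0355, -0.0625,  0.1184, -0.1433, -0.1192]), 'effort': array([ -0.0001, -49.129 ,  -0.4039, -31.2535,  -0.0639,   0.0435,
         0.0002]), 'tool_pos': array([0.2836, 0.5843, 0.2215]), 'tool_rot': array([-179.891 ,    0.0072,  154.1169]), 'force': array([-0.4705, -0.4266,  0.2884]), 'wrist_torque': array([ 0.033 , -0.0155, -0.0537]), 'grip_width': 0.08743258795004166} 0.0187
scene {'fx': 472.3807967677274, 'fy': 472.3807967677274, 'cx': 316.9609183643609, 'cy': 238.6437275503982, 'extrinsics': array([[-0.6448,  0.4631, -0.6081,  1.164 ],
       [ 0.7642,  0.3732, -0.526 ,  0.6981],
       [-0.0166, -0.8039, -0.5945,  0.753 ],
       [ 0.    ,  0.    ,  0.    ,  1.    ]])}
scene holder [(0.68, [216, 256, 319, 341])]
scene bore [(0.62, [251, 256, 271, 275]), (0.15, [117, 208, 154, 253])]
scene notch [(0.9, [279, 272, 310, 297])]
scene pin [(0.87, [378, 226, 449, 264]), (0.77, [232, 157, 283, 186]), (0.64, [455, 284, 517, 321]
[... 324 characters left out ...]
-1.    ,  0.0073,  0.0001,  0.0948],
       [-0.0012, -0.1551, -0.9879,  1.5035],
       [ 0.    ,  0.    ,  0.    ,  1.    ]])}
top holder [(0.67, [276, 161, 356, 209])]
top bore [(0.37, [322, 175, 332, 177])]
top notch [(0.61, [282, 173, 295, 191])]
top pin [(0.82, [477, 298, 508, 379]), (0.79, [219, 315, 289, 339]), (0.68, [134, 286, 190, 308]), (0.65, [313, 180, 335, 194])]
top stand [(0.61, [448, 234, 513, 281])]
top scraper [(0.88, [462, 243, 522, 261]), (0.72, [276, 160, 355, 213])]
top stamp_block [(0.92, [315, 234, 394, 296])]
top salsa_jar [(0.96, [463, 133, 497, 171])]
top salt_bowl [(0.96, [201, 126, 242, 165]), (0.17, [325, 174, 333, 176])]
top mug [(0.79, [442, 187, 482, 238])]
```

```bash
python3 - <<'E'
import cv2
a=cv2.imread("pics/top0.png")[110:390,120:540]; cv2.imwrite("pics/v1.png",cv2.resize(a,(798,532),interpolation=cv2.INTER_CUBIC))
a=cv2.imread("pics/scene0.png")[120:360,90:390]; cv2.imwrite("pics/v2.png",cv2.resize(a,(750,600),interpolation=cv2.INTER_CUBIC))
E
```

```text
(no output)
```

View pics/v1.png

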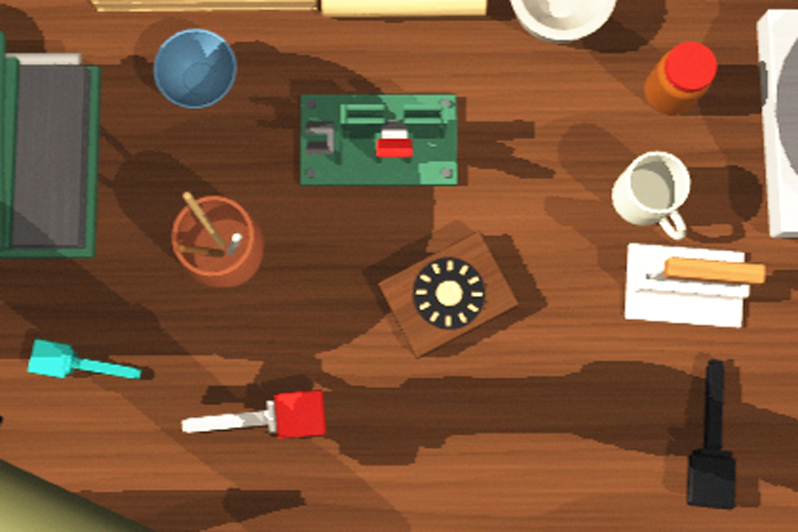

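View pics/v2.png

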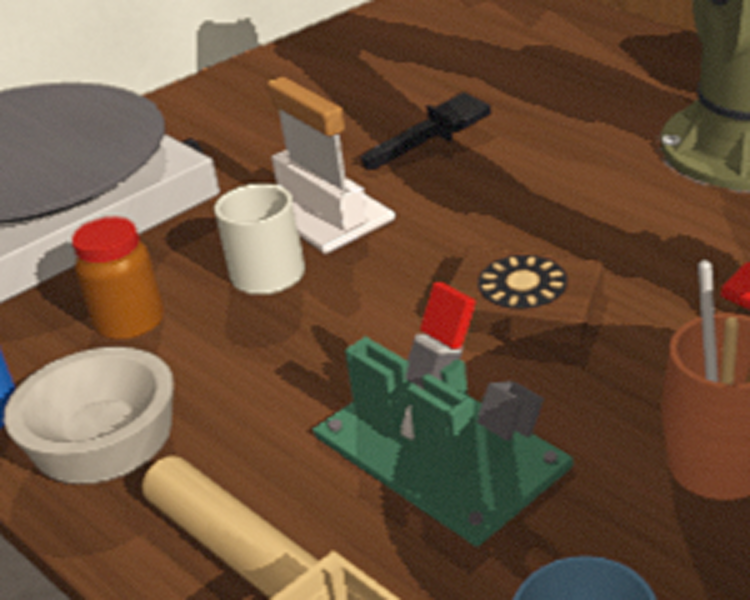

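The top view shows the green holder at v1 (380,140) with the pin's red tab at (394,147), the notch at (320,138) on the +y side, and the scraper in its stand at (690,280). The loose red, turquoise and black pins are decoys. The scene view confirms this layout. Next I'll triangulate.

```bash
cat > h.py <<'E'
from cell import env
import cv2,numpy as np
from scipy.spatial.transform import Rotation as R
from scipy.optimize import least_squares
np.set_printoptions(precision=4,suppress=True)
def proj(k,P):
    E=np.linalg.inv(k["extrinsics"]); p=np.atleast_2d(P)@E[:3,:3].T+E[:3,3]
    return np.c_[k["fx"]*p[:,0]/p[:,2]+k["cx"],k["fy"]*p[:,1]/p[:,2]+k["cy"]]
def ray(k,uv,z):
    d=k["extrinsics"][:3,:3]@[(uv[0]-k["cx"])/k["fx"],(uv[1]-k["cy"])/k["fy"],1]; o=k["extrinsics"][:3,3]
    return o+d*(z-o[2])/d[2]
def tri(obs):
    return least_squares(lambda X:np.concatenate([proj(k,X)[0]-uv for k,uv in obs]),[.5,0,.1])
def blob(im,lo,hi,rect=None):
    m=cv2.inRange(cv2.cvtColor(im,cv2.COLOR_RGB2HSV),lo,hi)
    if rect: z=np.zeros_like(m); l,t,r,b=rect; z[t:b,l:r]=m[t:b,l:r]; m=z
    return m
def rel(pos,Rt):
    "shift (mm) and rotvec from current measured tool to target, in tool axes"
    o=env.get_obs(); R0=R.from_euler("xyz",o["tool_rot"],degrees=True)
    return R0.inv().apply(np.array(pos)-o["tool_pos"])*1000,(R0.inv()*Rt).as_rotvec()
E
python3 - <<'E'
from h import *
ims={c:np.load(f"pics/{c}0.npy") for c in("scene","top")}; K={c:env.get_calibration(c) for c in ims}
def cen(m): y,x=np.nonzero(m); return np.array([x.mean()+0,y.mean()])
red={}
for c,r in(("scene",(245,220,285,265)),("top",(308,172,340,200))):
    m=blob(ims[c],(0,150,90),(8,255,255),r); red[c]=cen(m); print(c,red[c],m.astype(bool).sum())
t=tri([(K[c],red[c]) for c in red]); print("tab",t.x,t.cost)
# plate corners from top
u=lambda x,y:(120+x/1.9,110+y/1.9)
for z in(.008,.012):
  print(z,[ray(K["top"],u(*p),z)[:2] for p in((300,94),(457,94),(458,185),(300,186))])
print("pl ctr")
# scraper handle
m=blob(ims["top"],(8,120,110),(25,255,255),(455,240,530,265)); 
c,s,a=cv2.minAreaRect(np.argwhere(m)[:,::-1].astype(np.float32)); print("handle",c,s,a,ray(K["top"],c,.155))
for b in cv2.boxPoints((c,s,a)): print(ray(K["top"],b,.155))
m2=blob(ims["scene"],(8,120,110),(25,255,255),(195,150,230,175)); print(cen(m2), tri([(K["top"],cen(m)),(K["scene"],cen(m2))]).x)
for n,p in(("stamp",(449,293)),("jar",(690,67)),("mug",(650,185))): print(n,ray(K["top"],u(*p),.05))
E
```

```text
scene [268.753  245.3753] 413
top [327.  187.5] 186
tab [0.6076 0.0756 0.1251] 0.06423415624737365
0.008 [array([0.7121, 0.1988]), array([ 0.7105, -0.0134]), array([ 0.5849, -0.0125]), array([0.5851, 0.1984])]
0.012 [array([0.7109, 0.1986]), array([ 0.7093, -0.0131]), array([ 0.5841, -0.0122]), array([0.5843, 0.1981])]
pl ctr
handle (499.0, 250.0) (20.0, 60.0) 90.0 [ 0.4526 -0.3119  0.155 ]
[ 0.476  -0.2452  0.155 ]
[ 0.475  -0.3811  0.155 ]
[ 0.4293 -0.3783  0.155 ]
[ 0.4303 -0.2431  0.155 ]
[211.7995 161.5365] [ 0.449  -0.3184  0.1418]
stamp [0.435  0.0046 0.05  ]
jar [ 0.7325 -0.3181  0.05  ]
mug [ 0.574  -0.2584  0.05  ]
```

```bash
cat >> h.py <<'E'
def twist(pos,Rt,n,start=None):
    "constant row (shift mm, turn) which, n times, brings the tool to the target"
    D,w=rel(pos,Rt); r=R.from_rotvec(w/n); A=sum((r**i).as_matrix() for i in range(n))
    s=np.linalg.solve(A,D); print("n",n,"row",s.round(2),(w/n).round(4))
    o=env.get_obs(); p=o["tool_pos"].copy(); q=R.from_euler("xyz",o["tool_rot"],degrees=True)
    for i in range(n):
        p=p+q.apply(s/1000); q=q*r
        if i%3==2: print("   via",p)
PINR=R.from_matrix(np.array([[0,1,0],[.866025,0,.5],[.5,0,-.866025]]).T)
DOWN=R.from_matrix(np.array([[0,1,0],[1,0,0],[0,0,-1]]).T)
E
python3 - <<'E'
from h import *
twist([.55,.0756,.29],DOWN,14)
k=env.get_calibration("wrist"); T=np.eye(4); o=env.get_obs(); T[:3,:3]=R.from_euler("xyz",o["tool_rot"],degrees=True).as_matrix(); T[:3,3]=o["tool_pos"]
print(np.linalg.inv(T)@k["extrinsics"],k["fx"])
E
```

```text
n 14 row [-42.95  -5.08  -4.81] [ 0.     -0.      0.0799]
   via [0.3869 0.5065 0.2371]
   via [0.4685 0.4059 0.2515]
   via [0.5238 0.2889 0.2659]
   via [0.5498 0.162  0.2804]
[[ 0.0003 -0.9542 -0.2993  0.0835]
 [ 1.      0.0001  0.0007 -0.0009]
 [-0.0007 -0.2993  0.9542 -0.1633]
 [ 0.      0.      0.      1.    ]] 386.7433672766446
```

>>> send_rows:
  plan:
    - [60, 0, 0, -40, 0, 0, 0]
    - [60, -43, -5, -3, 0, 0, 0.08]
    - [60, -43, -5, -3, 0, 0, 0.08]
    - [60, -43, -5, -3, 0, 0, 0.08]
    - [60, -43, -5, -3, 0, 0, 0.08]
    - [60, -43, -5, -3, 0, 0, 0.08]
    - [60, -43, -5, -3, 0, 0, 0.08]
    - [60, -43, -5, -3, 0, 0, 0.08]
    - [60, -43, -5, -3, 0, 0, 0.08]
    - [60, -43, -5, -3, 0, 0, 0.08]
    - [60, -43, -5, -3, 0, 0, 0.08]
    - [60, -43, -5, -3, 0, 0, 0.08]

```text
time_s: 2.1
tool_pos: [0.5459, 0.2033, 0.2957]
tool_rot: [180.0, -0.0, 103.5]
force: [0.1, -0.6, -1.1]
grip_width: 0.0599
```

```bash
python3 - <<'E'
from h import *
o=env.get_obs(); print(o["tool_pos"],o["tool_rot"],o["qpos"])
twist([.542,.0756,.23],PINR,8)
E
```

```text
[0.5459 0.2033 0.2957] [179.9731  -0.0018 103.4937] [-37.6171   8.5993  16.5582  87.1355  -2.4513  84.5948  -7.5114]
n 8 row [-15.62  -4.49   7.65] [-0.0651 -0.0077  0.0288]
   via [0.5439 0.1548 0.2723]
   via [0.5425 0.1071 0.2473]
```

>>> send_rows:
  plan:
    - [60, -15.6, -4.5, 7.6, -0.065, -0.008, 0.029]
    - [60, -15.6, -4.5, 7.6, -0.065, -0.008, 0.029]
    - [60, -15.6, -4.5, 7.6, -0.065, -0.008, 0.029]
    - [60, -15.6, -4.5, 7.6, -0.065, -0.008, 0.029]
    - [60, -15.6, -4.5, 7.6, -0.065, -0.008, 0.029]
    - [60, -15.6, -4.5, 7.6, -0.065, -0.008, 0.029]
    - [60, -15.6, -4.5, 7.6, -0.065, -0.008, 0.029]
    - [60, -15.6, -4.5, 7.6, -0.065, -0.008, 0.029]
    - [60, 0, 0, 0, 0, 0, 0]

```text
time_s: 3.0
tool_pos: [0.5385, 0.0752, 0.2273]
tool_rot: [150.3, 0.2, 89.9]
force: [-0.2, 0.2, -0.2]
grip_width: 0.0601
```

```bash
python3 - <<'E'
from h import *
o=env.get_obs(); print(o["tool_pos"],o["tool_rot"],o["qpos"]); print(rel([.562,.0756,.202],PINR))
k=env.get_calibration("wrist"); im=env.read_camera("wrist"); np.save("pics/w1.npy",im); np.save("pics/w1k.npy",k,allow_pickle=True)
H=np.array([.660,.0756,0]); pz=np.array([-.5,0,.866]); px=np.array([.866,0,.5]); py=np.array([0,1,0])
v=im[:,:,::-1].copy()
B=H+[-.038,0,.0978]; N=H+[-.038,.095,.0978]
pts=[B+pz*.053+s*py*.022+t*px*.006 for s in(-1,1) for t in(-1,1)]+[N-py*.011+px*.010*s for s in(-1,1)]+[N+py*.017+px*.010*s for s in(-1,1)]
for p in pts:
    u=proj(k,p)[0]; print(u); cv2.circle(v,tuple(int(a) for a in u.round()),3,(255,255,0),1)
cv2.imwrite("pics/w1.png",v)
E
```

```text
[0.5385 0.0752 0.2273] [150.3017   0.1767  89.9409] [-31.9813 -16.9905  13.1591 123.4587  18.2136  45.9917 -27.9884]
(array([ 0.5361,  7.92  , 33.5915]), array([-0.0053,  0.0032,  0.0006]))
[325.6851 266.042 ]
[342.0604 266.0819]
[325.8774 207.3255]
[343.0584 207.3537]
[320.7893 114.4764]
[346.4089 114.4863]
[320.7609  75.7176]
[347.1189  75.7138]
```

View pics/w1.png

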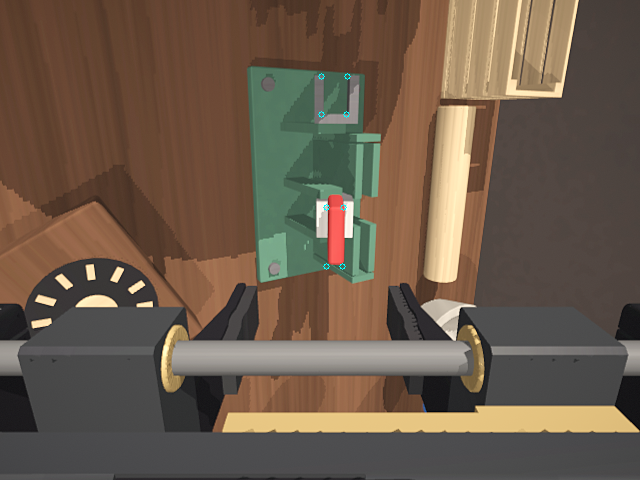

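The wrist picture shows the notch at (337,98), the tab at (336,232), and the overlay only about 2 px off. I'll zoom in to refine the fit.

```bash
python3 - <<'E'
from h import *
im=np.load("pics/w1.npy")
a=im[62:132,300:375,::-1]; b=im[190:280,300:375,::-1]
f=lambda q:cv2.resize(q,None,fx=5,fy=5,interpolation=cv2.INTER_CUBIC)
a,b=f(a),f(b); v=np.zeros((460,790,3),np.uint8); v[:a.shape[0],:375]=a; v[:b.shape[0],400:775]=b; cv2.imwrite("pics/w1c.png",v)
E
```

```text
(no output)
```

View pics/w1c.png

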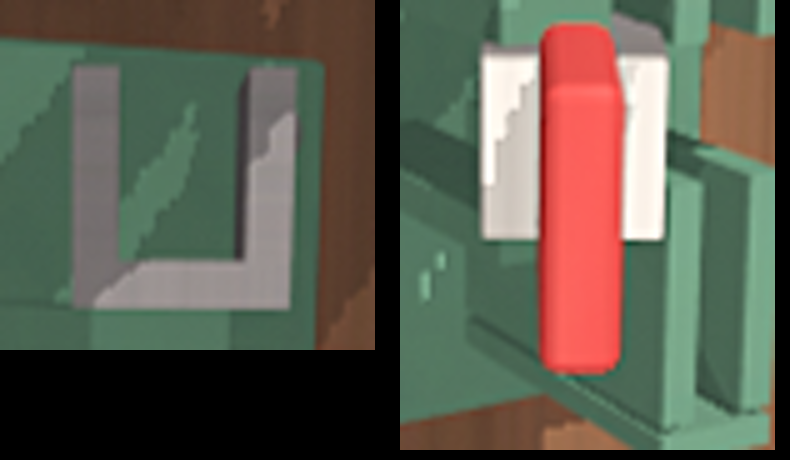

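The crop gives sharp corners: notch rim at inner x 324 and 349.5, inner wall at y 114.2; tab top at x 328–344, y 207–264; collar at x 316–353, y to 238. I'll fit the holder pose to these.

```bash
python3 - <<'E'
from h import *
k=np.load("pics/w1k.npy",allow_pickle=True).item()
pz=np.array([-.5,0,.866025]); px=np.array([.866025,0,.5]); py=np.array([0,1.,0])
N=np.array([-.038,.095,.0978]);B=np.array([-.038,0,.0978])
L=lambda o,x,y,z:o+px*x/1e3+py*y/1e3+pz*z/1e3
obs=[(L(N,-10,-11,0),(324,114.2)),(L(N,10,-11,0),(349,114.2)),(L(N,-10,17,0),(324,75.2)),(L(N,10,17,0),(350,75.2)),
(L(N,-17,-18,0),(314.4,123.6)),(L(N,17,-18,0),(358,123.6)),(L(N,-17,17,0),(314.4,75.2)),(L(N,17,17,0),(359.2,75.2))]
tab=[(L(B,-6,-22,53),(328.2,264.4)),(L(B,6,-22,53),(344,264.4)),(L(B,-6,22,53),(328.2,207)),(L(B,6,22,53),(344,207)),
(L(B,-15,-15,5),(316.4,238)),(L(B,15,-15,5),(353.,238))]
def fit(o,n):
    P=np.array([a for a,b in o]);U=np.array([b for a,b in o],float)
    def f(q):
        X=R.from_euler("z",q[2]).apply(P)+[q[0],q[1],q[3] if n==4 else 0]
        return (proj(k,X)-U).ravel()
    s=least_squares(f,[.66,.0756,0,0][:n]); print(s.x,np.degrees(s.x[2]),np.sqrt((s.fun**2).mean())); return s
fit(obs+tab,3);fit(obs+tab,4);fit(obs,3);s=fit(tab,3)
E
```

```text
[ 0.6618  0.0756 -0.0066] -0.37938453282910944 0.5610520867976193
[ 0.6615  0.0756 -0.0069  0.0006] -0.3976425409923655 0.5476562417088049
[ 0.6625  0.0759 -0.0013] -0.07398881718702108 0.21478427903316735
[ 0.6617  0.0757 -0.0003] -0.01604452503592725 0.7550110078202197
```

```bash
cat >> h.py <<'E'
Hp=np.array([.6618,.0757,0]); Hr=R.from_euler("z",-.3,degrees=True)
def pinpt(z,y=0): return Hp+Hr.apply(np.array([-.038,y,.0978])+z*np.array([-.5,0,.866025]))
PR=Hr*PINR
E
python3 - <<'E'
from h import *
twist(pinpt(.08),PR,3); print(rel(pinpt(.014),PR))
E
```

```text
n 3 row [-0.12  2.22 25.27] [-0.001  -0.0004  0.002 ]
   via [0.5838 0.0761 0.1671]
(array([ -0.4857,   6.9204, 141.7979]), array([-0.003 , -0.0012,  0.0059]))
```

>>> send_rows:
  plan:
    - [60, 0, 2.3, 25, -0.001, 0, 0.002]
    - [60, 0, 2.3, 25, -0.001, 0, 0.002]
    - [60, 0, 2.3, 25, -0.001, 0, 0.002]
    - [60, 0, 0, 25, 0, 0, 0]
    - [60, 0, 0, 0, 0, 0, 0]
    - [60, 0, 0, 0, 0, 0, 0]

```text
time_s: 3.65
tool_pos: [0.5984, 0.0782, 0.1479]
tool_rot: [149.9, -0.0, 89.8]
force: [1.1, -1.2, 0.2]
grip_width: 0.06
```

```bash
python3 - <<'E'
from h import *
o=env.get_obs();print(rel(pinpt(.014),PR),o["qpos"])
E
```

```text
(array([-2.1967, -3.1671, 42.0857]), array([ 0.0019, -0.0015,  0.0014])) [-31.9827  -4.2905  17.0931 123.1369  16.0702  32.657  -26.1859]
```

>>> send_rows:
  plan:
    - [60, -2.2, -3.2, 10, 0.002, -0.001, 0.001]
    - [60, 0, 0, 16, 0, 0, 0]
    - [60, 0, 0, 16, 0, 0, 0]
    - [60, 0, 0, 0, 0, 0, 0]
    - [60, 0, 0, 0, 0, 0, 0]

```text
time_s: 4.15
tool_pos: [0.6159, 0.0752, 0.1098]
tool_rot: [150.0, -0.1, 89.7]
force: [0.4, -0.2, 0.1]
grip_width: 0.0602
```

```bash
python3 - <<'E'
from h import *
o=env.get_obs();print(rel(pinpt(.014),PR),o["qpos"],o["force"])
E
```

```text
(array([0.7667, 0.8035, 0.3691]), array([ 0.0006, -0.0007, -0.0007])) [-31.4669   1.028   18.2569 123.2133  14.1078  27.1858 -24.5539] [ 0.3529 -0.2419  0.0728]
```

>>> send_rows:
  plan:
    - [40, 0, 0.8, 0, 0, 0, 0]
    - [0, 0, 0, 0, 0, 0, 0]
    - [0, 0, 0, 0, 0, 0, 0]
    - [0, 0, 0, 0, 0, 0, 0]
    - [0, 0, 0, 0, 0, 0, 0]
    - [0, 0, 0, 0, 0, 0, 0]
  grip_force: 35

```text
time_s: 4.75
tool_pos: [0.6165, 0.0751, 0.1097]
tool_rot: [150.0, -0.0, 89.7]
force: [0.0, -0.4, 0.1]
grip_width: 0.0199
```

```bash
python3 - <<'E'
from h import *
o=env.get_obs();print(rel(pinpt(.014),PR),o["force"],o["grip_width"])
E
```

```text
(array([ 0.8296,  0.4236, -0.0553]), array([ 0.0001, -0.0006, -0.0006])) [ 0.043  -0.4372  0.101 ] 0.01990828971084526
```

>>> send_rows:
  plan:
    - [0, 0, 0, 0, 0, 0, 0]
    - [0, 0, 0, 0, 0, 0, 0]
    - [0, 0, 0, 0, 0, 0, 0]

```text
time_s: 5.05
tool_pos: [0.6165, 0.0751, 0.1096]
tool_rot: [150.0, -0.0, 89.7]
force: [-0.2, 0.5, 0.2]
grip_width: 0.0119
```

```bash
python3 - <<'E'
from h import *
o=env.get_obs();print(rel(pinpt(.014),PR),rel(pinpt(.115),PR),o["force"],o["grip_width"])
E
```

```text
(array([ 0.859 ,  0.4353, -0.1004]), array([ 0.0001, -0.0005, -0.0006])) (array([   0.9125,    0.4422, -101.1004]), array([ 0.0001, -0.0005, -0.0006])) [-0.1861  0.5401  0.1925] 0.01185949914704791
```

Gripped at 12 mm with almost no side force. Next I draw it out.

>>> send_rows:
  plan:
    - [0, 0, 0, -10, 0, 0, 0]
    - [0, 0, 0, -15, 0, 0, 0]
    - [0, 0, 0, -15, 0, 0, 0]

```text
time_s: 5.35
tool_pos: [0.5954, 0.0748, 0.1443]
tool_rot: [150.1, -0.0, 89.7]
force: [0.3, -0.4, -1.5]
grip_width: 0.0118
```

>>> send_rows:
  plan:
    - [0, 0, 0, -15, 0, 0, 0]
    - [0, 0, 0, -15, 0, 0, 0]
    - [0, 0, 0, -15, 0, 0, 0]
    - [0, 0, 0, -15, 0, 0, 0]
    - [0, 0, 0, 0, 0, 0, 0]
    - [0, 0, 0, 0, 0, 0, 0]

```text
time_s: 5.95
tool_pos: [0.5661, 0.0752, 0.1961]
tool_rot: [150.0, -0.1, 89.7]
force: [-1.2, 1.0, -1.8]
grip_width: 0.0117
```

```bash
python3 - <<'E'
from h import *
o=env.get_obs();print(rel(pinpt(.115),PR),rel(pinpt(.115,.095),PR),o["force"],o["grip_width"],o["qpos"])
E
```

```text
(array([ 1.0019,  0.8305, -1.0247]), array([-0.0001, -0.0007, -0.0009])) (array([96.0018,  0.7493, -0.9549]), array([-0.0001, -0.0007, -0.0009])) [-1.2384  0.9962 -1.7671] 0.0116629483162466 [-32.2966 -11.8693  15.3888 123.3913  17.711   40.3223 -27.4853]
```

>>> send_rows:
  plan:
    - [0, 20, 0, -0.5, 0, 0, 0]
    - [0, 20, 0.3, -0.5, 0, 0, 0]
    - [0, 20, 0.3, 0, 0, 0, 0]
    - [0, 20, 0, 0, 0, 0, 0]
    - [0, 17, 0, 0, 0, 0, 0]
    - [0, 0, 0, 0, 0, 0, 0]
    - [0, 0, 0, 0, 0, 0, 0]
    - [0, 0, 0, 0, 0, 0, 0]

```text
time_s: 6.75
tool_pos: [0.5669, 0.1707, 0.1967]
tool_rot: [150.1, 0.0, 89.6]
force: [0.5, -1.2, -3.0]
grip_width: 0.0117
```

```bash
python3 - <<'E'
from h import *
o=env.get_obs();print(rel(pinpt(.115,.095),PR),o["force"],o["grip_width"],o["qpos"])
k=env.get_calibration("wrist"); im=env.read_camera("wrist"); v=im[:,:,::-1].copy()
for p in [(-10,-11),(10,-11),(-10,17),(10,17)]:
    q=pinpt(0,.095)+Hr.apply(np.array([.866*p[0],p[1],.5*p[0]])/1e3)
    u=proj(k,q)[0]; cv2.circle(v,tuple(int(round(a)) for a in u),2,(255,255,0),1)
# commanded shank centre line end
for z in(-.088,0):
    T=R.from_euler("xyz",o["tool_rot"],degrees=True)
    for s in((-7,-7),(7,-7),(7,7),(-7,7)):
        u=proj(k,o["tool_pos"]+T.apply([s[0]/1e3,s[1]/1e3,.014-z]))[0]; cv2.circle(v,tuple(int(round(a)) for a in u),2,(0,255,0),1)
cv2.imwrite("pics/w2.png",cv2.resize(v[90:410,180:500],(600,600),interpolation=cv2.INTER_CUBIC))
E
```

```text
(array([ 0.5252,  0.2522, -0.7041]), array([-0.0011,  0.0011, -0.0018])) [ 0.4676 -1.1874 -3.0446] 0.01170916887596319 [-35.5191  -7.028    7.2144 119.623   21.9945  42.6185 -41.5979]
```

View pics/w2.png

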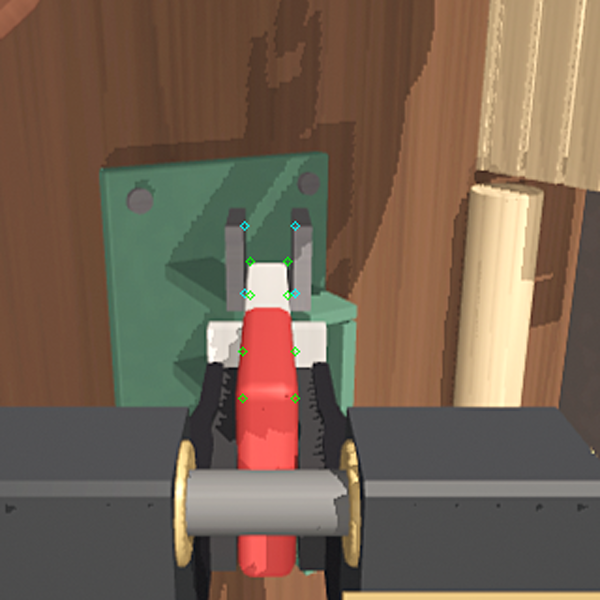

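The notch walls' inner edges sit at about x 246 and 292, with the shank end centred between them at about 269, so it's aligned. Lowering it now.

>>> send_rows:
  plan:
    - [0, 1, 0.2, 10, 0, 0, 0]
    - [0, 0, 0, 10, 0, 0, 0]
    - [0, 0, 0, 10, 0, 0, 0]
    - [0, 0, 0, 0, 0, 0, 0]

```text
time_s: 7.2
tool_pos: [0.5817, 0.1721, 0.1691]
tool_rot: [150.2, 0.1, 89.6]
force: [-0.6, -0.1, -2.9]
grip_width: 0.0119
```

```bash
python3 - <<'E'
from h import *
o=env.get_obs();print(rel(pinpt(.014,.095),PR),o["force"],o["wrist_torque"],o["grip_width"])
E
```

```text
(array([-0.9053,  1.445 , 68.9964]), array([-0.0031,  0.0017, -0.0005])) [-0.5539 -0.1086 -2.8931] [-0.082   0.9936  0.0029] 0.011863612969149095
```

>>> send_rows:
  plan:
    - [0, 0, 1.2, 10, -0.003, 0.001, 0]
    - [0, 0, 0.2, 15, 0, 0, 0]
    - [0, 0, 0.2, 15, 0, 0, 0]
    - [0, 0, 0, 15, 0, 0, 0]
    - [0, 0, 0, 0, 0, 0, 0]

```text
time_s: 7.7
tool_pos: [0.6108, 0.1723, 0.1224]
tool_rot: [150.0, 0.0, 89.7]
force: [-0.4, -1.8, -2.0]
grip_width: 0.0112
```

```bash
python3 - <<'E'
from h import *
o=env.get_obs();print(rel(pinpt(.014,.095),PR),o["force"],o["wrist_torque"],o["grip_width"])
E
```

```text
(array([-1.281 , -0.5725, 14.0664]), array([ 0.0002,  0.0005, -0.0002])) [-0.3586 -1.8034 -2.0144] [-0.0986  0.9582 -0.0305] 0.011158566448748799
```

>>> send_rows:
  plan:
    - [0, 0, -0.3, 6, 0, 0, 0]
    - [0, 0, 0, 5, 0, 0, 0]
    - [0, 0, 0, 1, 0, 0, 0]
    - [0, 0, 0, 1, 0, 0, 0]
    - [0, 0, 0, 0.5, 0, 0, 0]
    - [0, 0, 0, 0, 0, 0, 0]

```text
time_s: 8.3
tool_pos: [0.6178, 0.1732, 0.1133]
tool_rot: [149.8, -0.1, 89.7]
force: [0.2, 0.1, -1.1]
grip_width: 0.0119
```

```bash
python3 - <<'E'
from h import *
o=env.get_obs();print(rel(pinpt(.014,.095),PR),o["force"],o["wrist_torque"],o["grip_width"])
E
```

```text
(array([-2.3136, -2.1415,  2.6454]), array([ 0.0035, -0.0018, -0.0007])) [ 0.1761  0.096  -1.1443] [-0.0176  0.9367  0.0246] 0.011886485067461185
```

>>> send_rows:
  plan:
    - [0, 1, -1.5, 1, 0.003, 0, 0]
    - [0, 0, 0, 1, 0, 0, 0]
    - [0, 0, 0, 1, 0, 0, 0]
    - [0, 0, 0, 0.5, 0, 0, 0]
    - [0, 0, 0, 0, 0, 0, 0]

```text
time_s: 8.8
tool_pos: [0.6178, 0.1743, 0.11]
tool_rot: [150.0, -0.1, 89.7]
force: [-8.6, -1.2, 5.9]
grip_width: 0.012
```

```bash
python3 - <<'E'
from h import *
o=env.get_obs();print(rel(pinpt(.014,.095),PR),o["force"],o["wrist_torque"],o["grip_width"])
E
```

```text
(array([-3.4024, -0.4889, -0.2064]), array([-0.0001, -0.0015, -0.0008])) [-8.6394 -1.1678  5.851 ] [-0.3552  1.5309 -0.1367] 0.012029841907341734
```

>>> send_rows:
  plan:
    - [0, 0, -0.3, -0.5, 0, 0, 0]
    - [40, 0, 0, 0, 0, 0, 0]
    - [50, 0, 0, 0, 0, 0, 0]
    - [50, 0, 0, 0, 0, 0, 0]
    - [50, 0, 0, 0, 0, 0, 0]

```text
time_s: 9.3
tool_pos: [0.618, 0.1742, 0.1097]
tool_rot: [150.0, -0.1, 89.7]
force: [-0.8, -0.3, -0.4]
grip_width: 0.0357
```

>>> send_rows:
  plan:
    - [50, 0, 0, -20, 0, 0, 0]
    - [50, 0, 0, -30, 0, 0, 0]
    - [50, 0, 0, -30, 0, 0, 0]
    - [50, 0, 0, -20, 0, 0, 0]
    - [50, 0, 0, 0, 0, 0, 0]

```text
time_s: 9.8
tool_pos: [0.5686, 0.1755, 0.1998]
tool_rot: [149.7, -0.3, 89.8]
force: [0.4, -1.0, -0.6]
grip_width: 0.05
```

```bash
python3 - <<'E'
from h import *
o=env.get_obs();print(o["grip_width"],o["qpos"])
k=env.get_calibration("wrist"); im=env.read_camera("wrist"); v=im[:,:,::-1].copy()
for p in [(-15,-15,5),(15,-15,5),(-15,15,5),(15,15,5),(-6,-22,53),(6,-22,53),(6,22,53),(-6,22,53)]:
    q=pinpt(p[2]/1e3,.095)+Hr.apply(np.array([.866*p[0],p[1],.5*p[0]])/1e3)
    u=proj(k,q)[0]; cv2.circle(v,tuple(int(round(a)) for a in u),2,(255,255,0),1)
cv2.imwrite("pics/w3.png",cv2.resize(v[90:410,180:500],(600,600),interpolation=cv2.INTER_CUBIC))
twist([.53,.05,.30],DOWN,6)
E
```

```text
0.05001997069745034 [-35.7298  -7.0295   7.0899 119.3961  22.0456  42.4251 -41.8397]
n 6 row [-20.8   -0.88 -18.4 ] [ 0.0878 -0.0004 -0.0009]
   via [0.5423 0.1124 0.2463]
   via [0.53 0.05 0.3 ]
```

View pics/w3.png

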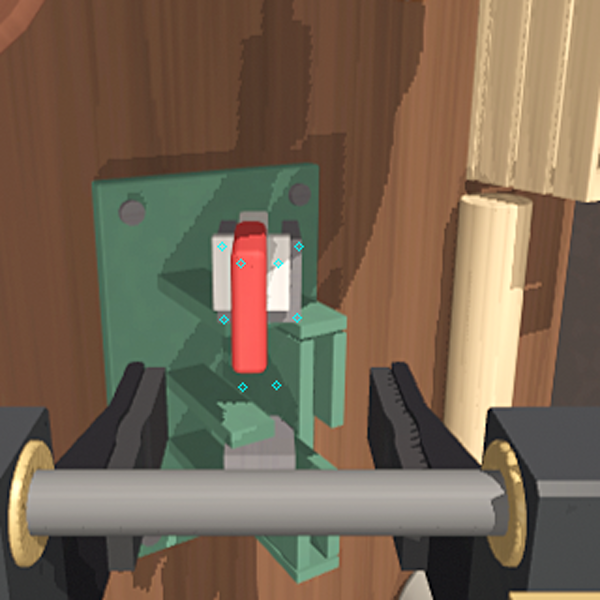

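The pin is parked: the collar lies on the rim, parallel, and about 4–5 mm towards the mouth, which is within the 12 mm allowed. Now the scraper.

>>> send_rows:
  plan:
    - [60, -21, -1, -18, 0.088, 0, -0.001]
    - [60, -21, -1, -18, 0.088, 0, -0.001]
    - [60, -21, -1, -18, 0.088, 0, -0.001]
    - [60, -21, -1, -18, 0.088, 0, -0.001]
    - [60, -21, -1, -18, 0.088, 0, -0.001]
    - [60, -21, -1, -18, 0.088, 0, -0.001]
    - [60, 0, 0, 0, 0, 0, 0]

```text
time_s: 10.55
tool_pos: [0.5327, 0.0439, 0.2966]
tool_rot: [-179.8, 0.2, 89.6]
force: [0.8, -0.5, -0.9]
grip_width: 0.0601
```

```bash
python3 - <<'E'
from h import *
o=env.get_obs();print(o["qpos"])
twist([.45,-.27,.30],R.from_euler("z",-5,degrees=True)*DOWN,9)
E
```

```text
[-29.2036   2.5337  22.4424  93.4455  -0.823   84.4296  -7.0728]
n 9 row [-35.25  -7.7   -0.3 ] [-0.0004  0.0004  0.009 ]
   via [ 0.508  -0.0615  0.2979]
   via [ 0.4804 -0.1661  0.299 ]
   via [ 0.45 -0.27  0.3 ]
```

>>> send_rows:
  plan:
    - [60, -35, -7.7, 0, 0, 0, 0.009]
    - [60, -35, -7.7, 0, 0, 0, 0.009]
    - [60, -35, -7.7, 0, 0, 0, 0.009]
    - [60, -35, -7.7, 0, 0, 0, 0.009]
    - [60, -35, -7.7, 0, 0, 0, 0.009]
    - [60, -35, -7.7, 0, 0, 0, 0.009]
    - [60, -35, -7.7, 0, 0, 0, 0.009]
    - [60, -35, -7.7, 0, 0, 0, 0.009]
    - [60, -35, -7.7, 0, 0, 0, 0.009]
    - [60, 0, 0, 0, 0, 0, 0]
    - [60, 0, 0, 0, 0, 0, 0]

```text
time_s: 11.65
tool_pos: [0.4491, -0.2641, 0.2949]
tool_rot: [-179.7, 0.0, 85.3]
force: [-0.5, 0.4, -0.0]
grip_width: 0.06
```

```bash
python3 - <<'E'
from h import *
o=env.get_obs();print(o["tool_pos"],o["tool_rot"],o["qpos"])
k=env.get_calibration("wrist"); im=env.read_camera("wrist"); np.save("pics/w4.npy",im); np.save("pics/w4k.npy",k,allow_pickle=True)
cv2.imwrite("pics/w4.png",im[:,:,::-1])
m=blob(im,(8,120,110),(25,255,255)); n,l,st,ce=cv2.connectedComponentsWithStats(m)
for i in np.argsort(-st[1:,4])[:3]+1: print(st[i],ce[i])
E
```

```text
[ 0.4491 -0.2641  0.2949] [-179.6734    0.0047   85.2958] [-12.0739   0.3316  40.0913  95.7567  -0.0804  84.2877  23.3214]
[     0      0    640    340 136105] [284.9996 132.7104]
[ 213  376  427   56 8417] [387.6351 406.451 ]
[ 168  284   69   56 1938] [200.4159 303.2049]
```

View pics/w4.png

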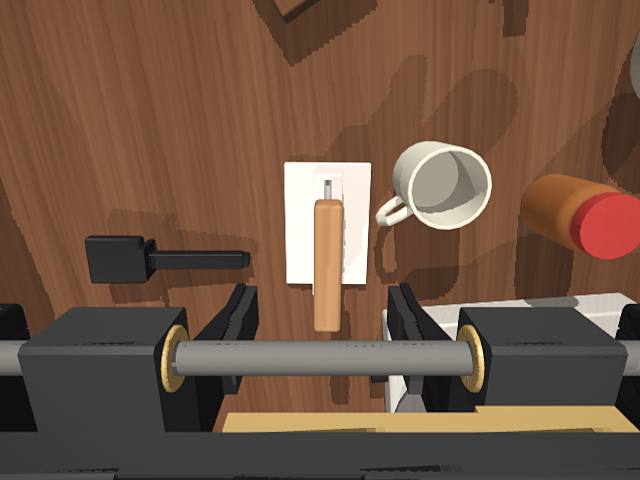

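The view shows the handle at x 315–342, y 200–331, square to the jaws. Converting that to a position.

```bash
python3 - <<'E'
from h import *
k=np.load("pics/w4k.npy",allow_pickle=True).item(); im=np.load("pics/w4.npy")
g=cv2.cvtColor(im,cv2.COLOR_RGB2HSV)
print(im[195:215,328].tolist()); print(im[325:336,328].tolist())
for r in(225,310): print(r,[i for i in range(300,355) if abs(im[r,i].astype(int)-im[r,i-1]).sum()>60])
c=[ray(k,p,.155) for p in((315,207),(342,207),(315,331),(342,331))]; print(c,np.mean(c,0))
print(np.linalg.norm(c[0]-c[2]),np.linalg.norm(c[0]-c[1]))
m=np.mean(c,0); d=c[0]-c[2]; print("yaw",np.degrees(np.arctan2(-d[0],d[1])))
E
```

```text
[[210, 202, 193], [210, 202, 193], [211, 205, 198], [205, 193, 183], [185, 141, 103], [179, 128, 82], [184, 134, 90], [189, 138, 93], [191, 141, 95], [192, 141, 95], [204, 151, 102], [212, 159, 108], [212, 159, 108], [207, 154, 105], [203, 150, 103], [200, 148, 100], [200, 148, 101], [200, 148, 101], [200, 148, 100], [200, 149, 101]]
[[217, 163, 112], [217, 163, 111], [217, 163, 112], [218, 164, 112], [217, 163, 112], [201, 149, 100], [163, 115, 77], [126, 84, 59], [129, 86, 62], [132, 89, 63], [133, 90, 63]]
225 [314, 315, 343, 346]
310 [314, 315, 340, 341]
[array([ 0.4426, -0.2493,  0.155 ]), array([ 0.4641, -0.251 ,  0.155 ]), array([ 0.4327, -0.3613,  0.155 ]), array([ 0.4566, -0.3632,  0.155 ])] [ 0.449  -0.3062  0.155 ]
0.11245892205740145 0.02161871032420724
yaw -5.008980892461912
```

```bash
python3 - <<'E'
from h import *
twist([.449,-.306,.180],R.from_euler("z",-5,degrees=True)*DOWN,3)
E
```

```text
n 3 row [-14.35   1.11  38.34] [-0.0019 -0.0001  0.0026]
   via [ 0.449 -0.306  0.18 ]
```

>>> send_rows:
  plan:
    - [70, -14, 1, 38, -0.002, 0, 0.003]
    - [70, -14, 1, 38, -0.002, 0, 0.003]
    - [70, -14, 1, 38, -0.002, 0, 0.003]
    - [70, 0, 0, 0, 0, 0, 0]
    - [70, 0, 0, 0, 0, 0, 0]

```text
time_s: 12.2
tool_pos: [0.4492, -0.3045, 0.1822]
tool_rot: [180.0, -0.0, 85.0]
force: [-0.8, 1.0, 0.5]
grip_width: 0.0699
```

```bash
python3 - <<'E'
from h import *
print(rel([.449,-.306,.124],R.from_euler("z",-5,degrees=True)*DOWN))
E
```

```text
(array([-1.4897, -0.0339, 58.1773]), array([ 0.0002, -0.0004, -0.0004]))
```

>>> send_rows:
  plan:
    - [70, -1.5, 0, 20, 0, 0, 0]
    - [70, 0, 0, 20, 0, 0, 0]
    - [70, 0, 0, 18, 0, 0, 0]
    - [50, 0, 0, 0, 0, 0, 0]
    - [40, 0, 0, 0, 0, 0, 0]
    - [20, 0, 0, 0, 0, 0, 0]
    - [20, 0, 0, 0, 0, 0, 0]
    - [20, 0, 0, 0, 0, 0, 0]
    - [10, 0, 0, 0, 0, 0, 0]
    - [10, 0, 0, 0, 0, 0, 0]
    - [10, 0, 0, 0, 0, 0, 0]
  grip_force: 35

```text
time_s: 13.3
tool_pos: [0.4487, -0.3077, 0.1247]
tool_rot: [179.9, 0.0, 84.9]
force: [-0.7, -0.6, 1.3]
grip_width: 0.0236
```

```bash
python3 - <<'E'
from h import *
o=env.get_obs();print(rel([.449,-.306,.124],R.from_euler("z",-5,degrees=True)*DOWN),o["force"],o["grip_width"],o["qpos"])
E
```

```text
(array([1.6884, 0.114 , 0.6521]), array([ 0.002 ,  0.0002, -0.0021])) [-0.7034 -0.6296  1.3125] 0.023635250238544205 [ -6.6032  11.3818  42.7277 106.7484  -8.5522  64.9788  34.0624]
```

>>> send_rows:
  plan:
    - [10, 0, 0, -10, 0, 0, 0]
    - [10, 0, 0, -25, 0, 0, 0]
    - [10, 0, 0, -35, 0, 0, 0]
    - [10, 0, 0, -40, 0, 0, 0]
    - [10, 0, 0, -30, 0, 0, 0]
    - [10, 0, 0, 0, 0, 0, 0]

```text
time_s: 13.9
tool_pos: [0.4501, -0.3091, 0.2691]
tool_rot: [179.5, 0.1, 84.9]
force: [0.2, -0.9, -2.2]
grip_width: 0.0236
```

```bash
python3 - <<'E'
from h import *
o=env.get_obs();print(o["force"],o["grip_width"],o["qpos"])
twist([.6618,.0757,.265],Hr*DOWN,12)
E
```

```text
[ 0.1745 -0.8681 -2.2027] 0.023630682441711737 [-9.0255  4.202  43.3873 95.7883 -3.0602 80.639  29.6217]
n 12 row [32.94 15.99  0.38] [ 0.0008  0.0002 -0.007 ]
   via [ 0.5061 -0.2146  0.2682]
   via [ 0.56   -0.119   0.2672]
   via [ 0.6119 -0.0222  0.2661]
   via [0.6618 0.0757 0.265 ]
```

>>> send_rows:
  plan:
    - [10, 20, 10, 0, 0.001, 0, -0.007]
    - [10, 33, 16, 0, 0.001, 0, -0.007]
    - [10, 33, 16, 0, 0.001, 0, -0.007]
    - [10, 33, 16, 0, 0.001, 0, -0.007]
    - [10, 33, 16, 0, 0.001, 0, -0.007]
    - [10, 33, 16, 0, 0.001, 0, -0.007]
    - [10, 33, 16, 0, 0.001, 0, -0.007]
    - [10, 33, 16, 0, 0.001, 0, -0.007]
    - [10, 33, 16, 0, 0.001, 0, -0.007]
    - [10, 33, 16, 0, 0, 0, -0.007]
    - [10, 33, 16, 0, 0, 0, -0.007]
    - [10, 33, 16, 0, 0, 0, -0.007]

```text
time_s: 15.1
tool_pos: [0.6527, 0.0669, 0.2618]
tool_rot: [-179.4, 0.0, 89.7]
force: [0.9, 0.3, -2.5]
grip_width: 0.0239
```

>>> send_rows:
  plan:
    - [10, 13, 6, 0, 0, 0, 0]
    - [10, 0, 0, 0, 0, 0, 0]
    - [10, 0, 0, 0, 0, 0, 0]
    - [10, 0, 0, 0, 0, 0, 0]

```text
time_s: 15.5
tool_pos: [0.6586, 0.0758, 0.2635]
tool_rot: [-179.5, 0.1, 89.5]
force: [0.2, 0.3, -2.0]
grip_width: 0.0235
```

```bash
python3 - <<'E'
from h import *
o=env.get_obs();print(o["force"],o["grip_width"],o["qpos"])
print(rel([.6618,.0757,.225],Hr*DOWN))
E
```

```text
[ 0.1667  0.27   -1.9815] 0.02353369310517351 [-29.461   20.6505  27.7488  77.994   -9.4545  84.1042  -2.6877]
(array([ 0.0094,  3.5365, 38.5159]), array([-0.0079,  0.0013, -0.0034]))
```

>>> send_rows:
  plan:
    - [10, 0, 3.5, 15, -0.008, 0.001, -0.003]
    - [10, 0, 0, 15, 0, 0, 0]
    - [10, 0, 0, 0, 0, 0, 0]
    - [10, 0, 0, 0, 0, 0, 0]

```text
time_s: 15.9
tool_pos: [0.662, 0.0779, 0.2333]
tool_rot: [-180.0, -0.1, 89.8]
force: [-0.9, -0.6, -2.4]
grip_width: 0.0235
```

```bash
python3 - <<'E'
from h import *
o=env.get_obs();print(rel([.6618,.0757,.1267],Hr*DOWN))
K=env.get_calibration("scene"); s=env.read_camera("scene")[:,:,::-1].copy(); k=env.get_calibration("wrist"); w=env.read_camera("wrist")[:,:,::-1].copy()
def hp(*p): return Hp+Hr.apply(np.array(p)/1e3)
for im,kk in((s,K),(w,k)):
    P=[hp(x,y,90) for x in(-5.5,5.5) for y in(-62,-13,13,62)]
    for u in proj(kk,P): cv2.circle(im,tuple(int(round(a)) for a in u),1,(255,255,0),-1)
    T=R.from_euler("xyz",o["tool_rot"],degrees=True)
    for u in proj(kk,[o["tool_pos"]+T.apply([y/1e3,0,.1147]) for y in(-56,56)]): cv2.circle(im,tuple(int(round(a)) for a in u),1,(0,255,0),-1)
a=cv2.resize(s[200:350,200:330],(400,462),interpolation=cv2.INTER_CUBIC); b=cv2.resize(w[60:400,230:450],(299,462),interpolation=cv2.INTER_CUBIC)
cv2.imwrite("pics/s5.png",np.hstack([a,b]))
E
```

```text
(array([ -2.3461,  -0.101 , 106.6089]), array([-0.0005, -0.0009,  0.002 ]))
```

View pics/s5.png

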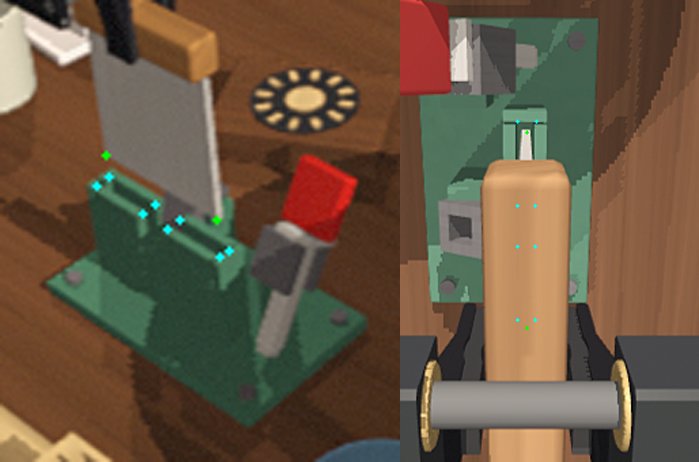

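Blade edge lies centred in the slot's gap (wrist crop x 527 between 518 and 535), and the scene half shows the pin hanging properly in the notch. Lowering.

>>> send_rows:
  plan:
    - [10, -3, 0, 12, 0, 0, 0]
    - [10, 0, 0, 12, 0, 0, 0]
    - [10, 0, 0, 12, 0, 0, 0]
    - [10, 0, 0, 12, 0, 0, 0]
    - [10, 0, 0, 0, 0, 0, 0]

```text
time_s: 16.5
tool_pos: [0.6609, 0.0758, 0.1825]
tool_rot: [-179.8, -0.0, 89.9]
force: [-0.5, 0.5, -3.8]
grip_width: 0.0236
```

```bash
python3 - <<'E'
from h import *
o=env.get_obs();print(rel([.6618,.0757,.1267],Hr*DOWN),o["force"],o["wrist_torque"])
E
```

```text
(array([-0.1053,  1.1268, 55.8298]), array([-0.004 , -0.0002,  0.0032])) [-0.5299  0.5257 -3.7668] [-0.1245  0.0617  0.0023]
```

>>> send_rows:
  plan:
    - [10, -0.5, 1, 12, -0.004, 0, 0.003]
    - [10, 0, 0, 12, 0, 0, 0]
    - [10, 0, 0, 12, 0, 0, 0]
    - [10, 0, 0, 8, 0, 0, 0]
    - [10, 0, 0, 5, 0, 0, 0]
    - [10, 0, 0, 0, 0, 0, 0]

```text
time_s: 17.1
tool_pos: [0.6632, 0.0752, 0.1356]
tool_rot: [179.8, -0.0, 89.7]
force: [0.3, 0.1, -2.8]
grip_width: 0.0237
```

```bash
python3 - <<'E'
from h import *
o=env.get_obs();print(rel([.6618,.0757,.1267],Hr*DOWN),o["force"],o["wrist_torque"])
E
```

```text
(array([ 0.4809, -1.4557,  8.9018]), array([ 0.0033, -0.0007,  0.    ])) [ 0.2725  0.0717 -2.7837] [-0.1601  0.1034 -0.0082]
```

>>> send_rows:
  plan:
    - [10, 0, -1, 4, 0.003, 0, 0]
    - [10, 0, 0, 2, 0, 0, 0]
    - [10, 0, 0, 1, 0, 0, 0]
    - [10, 0, 0, 1, 0, 0, 0]
    - [10, 0, 0, 1, 0, 0, 0]
    - [10, 0, 0, 0, 0, 0, 0]

```text
time_s: 17.7
tool_pos: [0.6627, 0.0753, 0.1276]
tool_rot: [179.9, -0.1, 89.7]
force: [-0.8, 0.2, -2.2]
grip_width: 0.0239
```

```bash
python3 - <<'E'
from h import *
o=env.get_obs();print(rel([.6618,.0757,.1267],Hr*DOWN),o["force"],o["wrist_torque"])
E
```

```text
(array([ 0.4105, -0.9237,  0.8902]), array([ 0.0017, -0.0012, -0.    ])) [-0.7879  0.2358 -2.2253] [-0.1229  0.0361  0.0065]
```

>>> send_rows:
  plan:
    - [10, 0, -0.5, 1, 0, 0, 0]
    - [10, 0, 0, 1, 0, 0, 0]
    - [10, 0, 0, 0, 0, 0, 0]

```text
time_s: 18.0
tool_pos: [0.6626, 0.0754, 0.1267]
tool_rot: [179.8, -0.1, 89.7]
force: [-1.6, 0.4, 3.9]
grip_width: 0.024
```

```bash
python3 - <<'E'
from h import *
o=env.get_obs();print(rel([.6618,.0757,.1267],Hr*DOWN),o["force"],o["wrist_torque"])
E
```

```text
(array([ 0.2637, -0.7579,  0.0078]), array([ 0.0027, -0.0016,  0.0001])) [-1.6148  0.3738  3.9024] [-0.1057  0.5282 -0.0474]
```

Floor contact came exactly at the predicted height. Release and back off upwards.

>>> send_rows:
  plan:
    - [50, 0, 0, 0, 0, 0, 0]
    - [65, 0, 0, 0, 0, 0, 0]
    - [65, 0, 0, 0, 0, 0, 0]
    - [65, 0, 0, 0, 0, 0, 0]
    - [65, 0, 0, -15, 0, 0, 0]
    - [65, 0, 0, -30, 0, 0, 0]
    - [65, 0, 0, -40, 0, 0, 0]
    - [65, 0, 0, -40, 0, 0, 0]
    - [65, 0, 0, 0, 0, 0, 0]
    - [65, 0, 0, 0, 0, 0, 0]

```text
time_s: 19.0
tool_pos: [0.6629, 0.075, 0.2531]
tool_rot: [179.7, -0.1, 89.7]
force: [-0.2, 0.4, -1.0]
grip_width: 0.0646
```

```bash
python3 - <<'E'
from h import *
o=env.get_obs();print(o["tool_pos"],o["force"],o["grip_width"])
K=env.get_calibration("scene"); s=env.read_camera("scene")[:,:,::-1].copy(); k=env.get_calibration("wrist"); w=env.read_camera("wrist")[:,:,::-1].copy()
def hp(*p): return Hp+Hr.apply(np.array(p)/1e3)
N=lambda z,x,y: pinpt(z/1e3,.095)+Hr.apply(np.array([.866*x,y,.5*x])/1e3)
for im,kk in((s,K),(w,k)):
    P=[hp(x,y,157) for x in(-12,12) for y in(-58,58)]+[N(53,x,y) for x in(-6,6) for y in(-22,22)]
    for u in proj(kk,P): cv2.circle(im,tuple(int(round(a)) for a in u),1,(255,255,0),-1)
a=cv2.resize(s[180:350,190:330],(380,462),interpolation=cv2.INTER_CUBIC); b=cv2.resize(w[40:400,200:500],(385,462),interpolation=cv2.INTER_CUBIC)
cv2.imwrite("pics/s6.png",np.hstack([a,b]))
E
```

```text
[0.6629 0.075  0.2531] [-0.172   0.4268 -1.0066] 0.06463408954405862
```

View pics/s6.png

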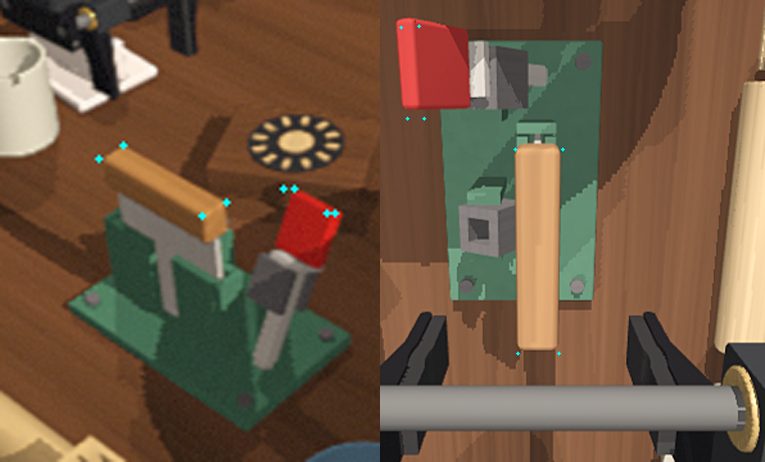

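```bash
python3 - <<'E'
from h import *
env.read_camera("top")
for q in ["stamp_block","salsa_jar","salt_bowl","mug"]: print(q,[(round(d["confidence"],2),[int(v) for v in d["rect"]]) for d in env.regions_of("top",q)][:1])
print(env.sign_off())
E
```

```text
stamp_block [(0.76, [364, 233, 394, 280])]
salsa_jar [(0.7, [462, 132, 494, 170])]
salt_bowl [(0.7, [202, 125, 242, 169])]
mug [(0.63, [440, 187, 482, 237])]
the job is handed in; nothing more can be done
None
```

The pin is parked in the side notch and the scraper is fully down in the holder's slot, both released. I handed the job in at about 19 s; `env.sign_off()` gave no verdict.

- **Pin:** it was drawn out of the bore with about 100 mm of lift. In the last pictures its collar lies on the notch rim, about 4–5 mm towards the mouth and 3 mm off in x, inside the 12 mm limit. By eye its slant matches the notch.
- **Scraper:** its edge met the floor at the height I had predicted. After release it stands upright and centred within a few millimetres.
- **Bystanders:** the jar, bowl and mug show within 1–4 px of their starting boxes in the top camera.
- **Stamp block:** the last top-camera box was smaller than at the start, probably because the arm hides part of it; its visible edges match the start. I never worked close to it, and the scene picture shows it undisturbed.
- **Arm:** it was raised clear with the gripper open. One approach brought joint 2 to about 0.3° from its limit, without passing it.

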